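# Lock the retinal camera's foot with its spring clip

## Robot

A 6-joint arm with a two-finger parallel gripper is mounted at the origin on the work surface. World frame = base frame: x ahead of the robot, y to its left, z up, the work surface at z = 0. Lengths are in m, angles in rad, forces in N, time in s.
With the tool pointing down it reaches from about 0.35 to 0.975 m from the base axis. Payload 4.9 kg.
Tool frame: the origin (TCP) lies on the centre line of the jaws, within the pads' length; the fingertips stand 17 mm ahead of it and the grasp point (between the pads) lies 2 mm behind it (ctrl.tcp_to_tips is the x of the fingertips in the tool frame, in m); x points along the fingers, z is the direction in which the jaws open and shut, and the axes are right-handed (so a half turn about x gives the same grasp; the last joint's range is limited). The gripper opens to 85 mm and grips with 20 to 120 N. Pads are 22 mm wide; open, the fingers measure 114 mm over their backs; the gripper's body (76 mm by 85 mm) begins 54 mm behind the grasp point. The pads swing forward as they close: fully open they stand 13 mm farther back than shut.
Start: joints at [-1.346, 0.053, 1.613, -0, 1.476, -0.119], TCP at [0.211, -0.588, 0.248] pointing down, gripper open.
Joint ranges: [-3.01, 3.01], [-1.01, 2.22], [0.06, 2.58], [-1.02, 4.17], [0.09, 2.62], [-3.14, 3.14]. Speed limits (rad/s): [2.57, 2.57, 3.14, 3.14, 3.14, 3.14].

## Interface

Orientations are given as a rotation vector (axis times angle).
In Python, from station import ctrl, cams, finder gives the robot as it stands.
- The arm moves only by the tool step_arm, never from a script. Its argument "moves" is a list of rows, each a list of 3 entries, a list of its own where there are three numbers: the shift along the tool's x, y, z in cm, then the turn, a rotation vector about the tool's x, y, z in degrees, then the opening, from 0 (shut) to 1 (fully open). A call has exactly 10 rows; each row is the pose to reach, as a shift and turn from the pose measured when the call began, along the tool's axes at that moment; what a row does not reach only later rows make up. A row lasts 1/12 s, in which the tool goes at most 41.7 mm and 7.16 degrees, less where a joint would pass 70% of its speed; a pose out of reach is approached as far as the arm can. A call with a gripper value outside its range is refused whole. The fingers move at their own pace and stop on an object; "grip_force" is the grip in N (left out, the last holds). Time passes only in rows, so rows that repeat a pose let the fingers close, or fill a call up. It gives the time, the measured TCP pose, the force and the opening at its end, in the units of the state.
- ctrl.get_obs(): the state, without advancing time (a new reading comes with each control period).
- cams.get_image(name): name is "scene" or "top" or "wrist"; returns a dict with "pixels" (420x560x3 uint8, blue, green, red), "fx", "fy", "cx", "cy" (pixels), "dist_coeffs" ([k1, k2, p1, p2, k3] as OpenCV has them; the pictures are not rectified), "position" and "attitude" of the camera in the world. Camera axes: x right, y up, looking along -z (the intrinsics and any distortion apply to the point x, -y, -z); pixel columns grow to the right and rows downward; lengths in m; the calibration is good to about 2 mm. A picture is of the moment at which its call begins. There is no depth.
- ctrl.finish_job(): hands the job in, once; it reports no verdict.
Trained networks look in the newest picture that a camera, given by its name, has taken for a name from the list of things; names that differ only in an ending like _2 or _b are one class to them, and where a whole thing is asked for, a point or a joint stands for the part that bears it (a point fixed in the world has none). Each returns a list of dicts, best first, with "conf" (0 to 1); they miss things now and then, are a little off and sometimes report something else, mostly with a low value. They report only what shows in the picture. A call takes as long as a camera call. They do not tell look-alikes from the thing itself.
- finder.find_in(camera, name): "at" ([column, row] in pixels, amid what is visible of it).
- finder.regions_of(camera, name): "region" (420x560 bool, what is visible of it) and "at" ([column, row] in pixels, amid what is visible of it).
- finder.tip_of(camera, name): "at" ([column, row] in pixels: a listed point, or the origin of a listed thing).
The state is a dict: "t": time; "q": joint angles; "dq": joint speeds; "effort": joint torques, N m; "tool_pos": TCP position; "tool_rot": TCP orientation; "contact_force": force on the tool from outside, world axes, zero at the start; "wrist_torque": the same for the moment, N m; "opening": finger opening in m.
Only numpy, scipy, OpenCV 4.12 (cv2) and the standard library are available. Lean on these libraries where they do the work, as an engineer would, in place of code of your own. Each camera call takes 0.05 s, during which the arm holds its last target. There are 200 camera calls.

## Task

The camera's foot plate has been dropped over the upright steel pin of its stand. Take the clip with the orange paddle and push it sideways onto the pin shank, between the cream plate and the pin's head, until its sprung legs snap round the shank; leave it there lying flat on the plate. The clip with the blue paddle belongs to another instrument: leave it where it is.

Things in the scene. Friction and masses are not known exactly. Their poses are not given: they have to be found in the camera images.
- clip_grip (a point): Centre of the ORANGE upright paddle of the loose clip (100 g), 30 mm long (x), 16 wide (y), 50 tall; 25 mm above the clip's underside. Grip it across y. Axes are the clip's, z up. From its foot a low orange web, 14 wide, 9 high, runs forward to x = +57 mm, with a sprung 6 mm steel leg on each side, 3 to 9 mm above the underside, to x = +105 mm, where the flared mouth is 48 mm wide inside.
- clip_eye (a point): Centre of the pocket between the clip's legs for the pin shank: 67 mm ahead (+x) of the paddle's middle, 6 mm above the underside; axes as clip_grip. Ahead of it, bulges narrow the gap to 11 mm: the 16 mm shank meets them 20 mm before home and must be forced past (push along the clip's +x, about 10 N) till the legs snap shut behind it. The web's end stops the shank at home, 1.5 mm play.
- pin_mid (a point): Pin of the fixed camera stand, on its axis, midway up the free shank: 16 mm thick, 30 high, from the cream plate (20 mm above the table) to the 26 mm wide, 7 mm high head. z up, x from the stand's open front (robot side) to its rear. The plate reaches 92 mm to -x, 85 to -y, 60 to +y. The camera on its column stands at x = 50 to 135, y = -31 to -156 mm from the pin, up to 211 mm above the table.
- wide_grip (a point): Centre of the BLUE paddle (30 x 16 x 50 mm) of the other loose clip, whose legs are 34 mm or more apart, much too wide for this pin; axes as clip_grip. Not to be used or moved.
There are look-alikes about, which are no part of the job. Of the things that look like the part that bears clip_grip, the largest one is meant.

How it is judged:
At the end, for the whole second after the job is handed in: The orange clip is snapped onto the shank (clip_eye within 6 mm of the pin's axis), lying flat (within 7 degrees) on the cream plate below the pin's head, and the blue clip stands within 30 mm of where it was (horizontal distance between clip_eye and pin_mid below 0.006 m and z of clip_eye in the frame of pin_mid between -0.013 and 0 m and angle between clip_eye's own z axis and vertical below 0.12 rad and distance of wide_grip from where it was at the start of the episode below 0.03 m); the robot touches nothing.
It fails at once if the clip with the blue paddle is moved by more than 30 mm (distance of wide_grip from where it was at the start of the episode above 0.03 m).
It also fails if it takes over 34 s, if anything falls off the work surface, if the arm or the gripper's body presses on something with over 40 N, if the wrist force passes 120 N, or if a joint passes its speed limit or range.

## Working session

There is one attempt and no reset: what is moved stays moved. The work goes in short steps, Python scripts to look and compute and a tool call to move; the robot and the scene stay as the last step left them, time stands still between calls to the robot, and variables do not carry over. Pictures are saved under pics/ and viewed, on a budget of 10 in all, crops included, one or two more only if the job needs it, and the job is handed in when it is done.

Besides the shell and the picture viewer there is one more tool, called after ">>>" as name(argument=value, ...) on one line, values as JSON. step_arm: Moves the arm, as the interface text tells. Its arguments: {"type":"object","properties":{"moves":{"type":"array"},"grip_force":{"type":"number"}},"required":["moves"]}

```bash
ls; mkdir -p pics
cat > h.py <<'E'
import numpy as np, cv2
from scipy.spatial.transform import Rotation as R
from station import ctrl, cams, finder
def rotm(a):
    a=np.array(a,float)
    return a if a.shape==(3,3) else (R.from_rotvec(a).as_matrix() if a.size==3 else R.from_quat(a).as_matrix())
def K(im): return np.array([[im['fx'],0,im['cx']],[0,im['fy'],im['cy']],[0,0,1.]])
def ray(im,px):
    u=cv2.undistortPoints(np.array([[px]],float),K(im),np.array(im['dist_coeffs'],float))[0,0]
    d=rotm(im['attitude'])@np.array([u[0],-u[1],-1]); return np.array(im['position'],float),d
def onz(im,px,z):
    p,d=ray(im,px); return p+d*(z-p[2])/d[2]
def proj(im,P):
    c=rotm(im['attitude']).T@(np.array(P,float)-np.array(im['position'])); c=np.array([c[0],-c[1],-c[2]])
    return cv2.projectPoints(c.reshape(1,1,3),np.zeros(3),np.zeros(3),K(im),np.array(im['dist_coeffs'],float))[0].ravel()
def tri(rs):
    A=0;b=0
    for p,d in rs:
        d=d/np.linalg.norm(d);M=np.eye(3)-np.outer(d,d);A=A+M;b=b+M@p
    return np.linalg.solve(A,b)
E
python3 - <<'E'
from h import *
ims={n:cams.get_image(n) for n in ('scene','top')}
for n,im in ims.items():
    cv2.imwrite(f'pics/{n}0.png',im['pixels'])
    print(n,im['position'],im['attitude'],im['fx'])
    for k in ('clip_grip','clip_eye','pin_mid','wide_grip'):
        print(k,[(np.round(d['at']),round(d['conf'],2)) for d in finder.tip_of(n,k)])
print(ctrl.get_obs())
E
```

```text
pics
scene [ 1.17468434 -0.12988883  0.93904779] [0.56393275 0.41850227 1.27772804] 460.4341217887866
clip_grip [(array([361., 195.]), 0.95), (array([414., 212.]), 0.49), (array([351., 171.]), 0.48)]
clip_eye [(array([370., 211.]), 0.76), (array([356., 169.]), 0.68), (array([412., 199.]), 0.42)]
pin_mid [(array([282., 252.]), 0.88)]
wide_grip [(array([155., 230.]), 0.87)]
top [0.36328671 0.07522034 0.95397773] [ 0.15249657 -0.17441424 -1.67784569] 427.8480407132006
clip_grip [(array([183., 255.]), 0.83), (array([185., 289.]), 0.7), (array([126., 228.]), 0.6)]
clip_eye [(array([123., 251.]), 0.86), (array([175., 230.]), 0.69), (array([174., 307.]), 0.54)]
pin_mid [(array([286., 184.]), 0.72)]
wide_grip [(array([414., 234.]), 0.8)]
{'t': 0.5, 'q': array([-1.34599842e+00,  5.26965381e-02,  1.61295058e+00, -1.50804760e-06,
        1.47601178e+00, -1.19007727e-01]), 'dq': array([-0.00134337, -0.00055855, -0.00303433,  0.00111415,  0.00067183,
       -0.00028476]), 'effort': array([-6.61320810e-04, -3.93217850e+01, -3.70028579e+01, -1.52325701e-04,
        1.32756315e-03, -9.98822912e-06]), 'tool_pos': array([ 0.21065617, -0.58838391,  0.24827547]), 'tool_rot': array([ 0.952356  ,  1.35251124, -0.95228457]), 'contact_force': array([-1.37296383, -0.36452406,  0.23928922]), 'wrist_torque': array([-0.04206653,  0.00215058,  0.03430646]), 'opening': 0.08559314410071932}
```

View pics/scene0.png

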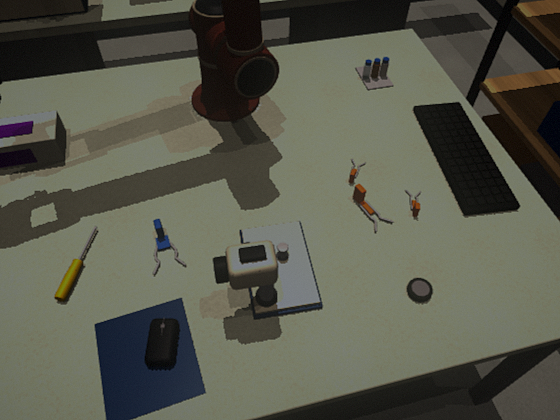

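View pics/top0.png

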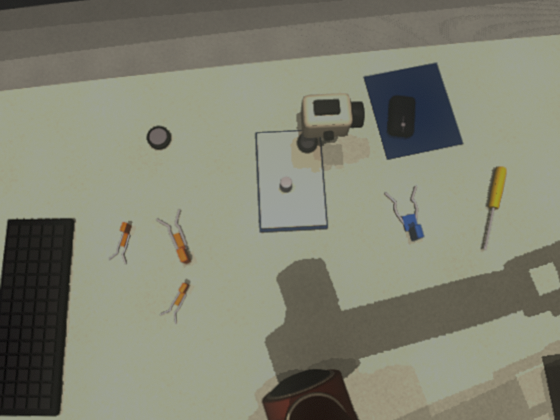

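The job's clip is the largest orange one: paddle at top (183,255) and scene (360,193), mouth at top (170,217) and scene (385,225). Two smaller look-alikes lie beside it. The pin head is at top (286,184). The camera column stands at top (325,120), and the blue clip is at (413,230).

Run:
```python
from h import *
px={'scene':{},'top':{}}
guess={'scene':dict(clip_grip=(361,195),clip_eye=(370,211),pin_mid=(282,252),wide_grip=(155,230)),'top':dict(clip_grip=(183,255),clip_eye=(175,230),pin_mid=(286,184),wide_grip=(414,234))}
Z=dict(clip_grip=.025,clip_eye=.006,pin_mid=.035,wide_grip=.025)
rays={}
for n in ('scene','top'):
    im=cams.get_image(n)
    for k,g in guess[n].items():
        a=[np.array(d['at']) for d in finder.tip_of(n,k)]
        a=min(a,key=lambda x:np.hypot(*(x-g))); rays.setdefault(k,[]).append(ray(im,a))
        print(n,k,a.round(1),onz(im,a,Z[k]).round(4))
    for d in finder.regions_of(n,'clip_grip'): print('area',d['region'].sum(),np.round(d['at']),round(d['conf'],2))
    if n=='top':
        # edges of plate corners, mouth tips
        for nm,p,z in [('tipL',(160,221),.006),('tipR',(179,211),.006),('plate a',(257,133),.02),('plate b',(260,230),.02),('plate c',(326,227),.02),('camcol',(307,144),.02),('cam top',(327,107),.2)]:
            print(nm,onz(im,p,z).round(3))
for k,r in rays.items(): print('tri',k,tri(r).round(4))
o=ctrl.get_obs();print(rotm(o['tool_rot']).round(3))
```

```text
scene clip_grip [361.  193.1] [0.4884 0.2724 0.025 ]
scene clip_eye [373.  210.9] [0.5374 0.2901 0.006 ]
scene pin_mid [283.4 251.4] [0.62   0.0308 0.035 ]
scene wide_grip [156.9 229.1] [ 0.48  -0.249  0.025]
area 117 [352. 170.] 0.7
area 487 [365. 207.] 0.62
area 173 [414. 208.] 0.62
top clip_grip [180.7 257.4] [0.4842 0.2744 0.025 ]
top clip_eye [175.1 230.4] [0.5488 0.2869 0.006 ]
top pin_mid [284.7 184.3] [0.6195 0.0308 0.035 ]
top wide_grip [412.9 233.1] [ 0.4796 -0.2379  0.025 ]
area 393 [177. 244.] 0.87
area 264 [181. 297.] 0.75
area 206 [126. 235.] 0.72
tipL [0.574 0.32  0.006]
tipR [0.592 0.275 0.006]
plate a [0.754 0.08  0.02 ]
plate b [0.526 0.097 0.02 ]
plate c [ 0.516 -0.049  0.02 ]
camcol [ 0.714 -0.032  0.02 ]
cam top [ 0.716 -0.059  0.2  ]
tri clip_grip [0.4847 0.275  0.0201]
tri clip_eye [0.5463 0.2841 0.019 ]
tri pin_mid [0.6197 0.0309 0.0344]
tri wide_grip [ 0.4792 -0.2446  0.021 ]
[[ 0.     0.941  0.337]
 [-0.     0.337 -0.941]
 [-1.     0.     0.   ]]
```

```bash
cat >> h.py <<'E'
def mv(P,yaw):
    """shift (cm) & turn (deg) in tool axes to TCP P, tool x down, tool y at yaw(deg)"""
    o=ctrl.get_obs();r=rotm(o['tool_rot']);c,s=np.cos(np.radians(yaw)),np.sin(np.radians(yaw))
    T=np.array([[0,c,s],[0,s,-c],[-1,0,0]])
    print('t',round(o['t'],2),'pos',o['tool_pos'].round(4),'F',o['contact_force'].round(1),'open',round(o['opening'],4))
    print('shift cm',(r.T@(np.array(P)-o['tool_pos'])*100).round(2),'turn',np.degrees(R.from_matrix(r.T@T).as_rotvec()).round(2))
E
python3 - <<'E'
from h import *
mv((.45,-.2,.25),12.5); mv((.475,.272,.22),12.5)
E
```

```text
t 1.1 pos [ 0.2107 -0.5884  0.2483] F [0.1 0.4 0.6] open 0.0856
shift cm [ -0.17  35.62 -28.5 ] turn [ 7.2  0.  -0. ]
t 1.1 pos [ 0.2107 -0.5884  0.2483] F [0.1 0.4 0.6] open 0.0856
shift cm [  2.83  53.89 -72.1 ] turn [ 7.2  0.  -0. ]
```

>>> step_arm(moves=[[[0,35.6,-28.5],[7.2,0,0],1],[[0,35.6,-28.5],[7.2,0,0],1],[[0,35.6,-28.5],[7.2,0,0],1],[[0,35.6,-28.5],[7.2,0,0],1],[[0,35.6,-28.5],[7.2,0,0],1],[[0,35.6,-28.5],[7.2,0,0],1],[[0,35.6,-28.5],[7.2,0,0],1],[[0,35.6,-28.5],[7.2,0,0],1],[[0,53.9,-72.1],[7.2,0,0],1],[[0,53.9,-72.1],[7.2,0,0],1]])

```text
t: 1.93
tool_pos: [0.3987, -0.2204, 0.2485]
tool_rot: [1.047, 1.304, -1.047]
contact_force: [1.1, 1.1, -0.1]
opening: 0.0857
```

```bash
python3 -c "
from h import *
mv((.475,.272,.22),12.5)"
```

```text
t 1.93 pos [ 0.3987 -0.2204  0.2485] F [ 1.1  1.1 -0.1] open 0.0857
shift cm [  2.85  18.11 -46.42] turn [ 0.01  0.01 -0.02]
```

>>> step_arm(moves=[[[0,18.1,-46.4],[0,0,0],1],[[0,18.1,-46.4],[0,0,0],1],[[0,18.1,-46.4],[0,0,0],1],[[0,18.1,-46.4],[0,0,0],1],[[0,18.1,-46.4],[0,0,0],1],[[0,18.1,-46.4],[0,0,0],1],[[0,18.1,-46.4],[0,0,0],1],[[2.8,18.1,-46.4],[0,0,0],1],[[2.8,18.1,-46.4],[0,0,0],1],[[2.8,18.1,-46.4],[0,0,0],1]])

```text
t: 2.77
tool_pos: [0.4619, 0.1908, 0.2321]
tool_rot: [1.047, 1.303, -1.045]
contact_force: [1.0, -0.8, 0.4]
opening: 0.0856
```

>>> step_arm(moves=[[[2.0,2.2,-6.0],[0,0,0],1],[[2.0,2.2,-6.0],[0,0,0],1],[[2.0,2.2,-6.0],[0,0,0],1],[[2.0,2.2,-6.0],[0,0,0],1],[[2.0,2.2,-6.0],[0,0,0],1],[[2.0,2.2,-6.0],[0,0,0],1],[[2.0,2.2,-6.0],[0,0,0],1],[[2.0,2.2,-6.0],[0,0,0],1],[[2.0,2.2,-6.0],[0,0,0],1],[[2.0,2.2,-6.0],[0,0,0],1]])

```text
t: 3.6
tool_pos: [0.4706, 0.2536, 0.2124]
tool_rot: [1.048, 1.303, -1.045]
contact_force: [0.7, 0.5, 0.4]
opening: 0.0853
```

Run:
```python
from h import *
im=cams.get_image('wrist'); cv2.imwrite('pics/w1.png',im['pixels'])
print(im['position'],rotm(im['attitude']).round(2),im['fx'])
for k,z in (('clip_grip',.025),('clip_eye',.006)):
    for d in finder.tip_of('wrist',k): print(k,np.round(d['at'],1),round(d['conf'],2),onz(im,d['at'],z).round(4))
mv((.485,.274,.03),12.5)
```

```text
[0.54063649 0.26855124 0.33915495] [[ 0.22  0.94  0.27]
 [-0.98  0.21  0.06]
 [-0.   -0.28  0.96]] 290.14727938384664
clip_grip [166.8  79.3] 0.94 [0.5637 0.3917 0.025 ]
clip_grip [257.6 234.7] 0.6 [0.4211 0.2705 0.025 ]
clip_eye [268.9 117.6] 0.87 [0.5502 0.285  0.006 ]
t 3.75 pos [0.4705 0.2539 0.2122] F [ 0.1 -0.1 -0.8] open 0.0854
shift cm [18.22  1.82 -1.65] turn [ 0.02  0.01 -0.12]
```

View pics/w1.png

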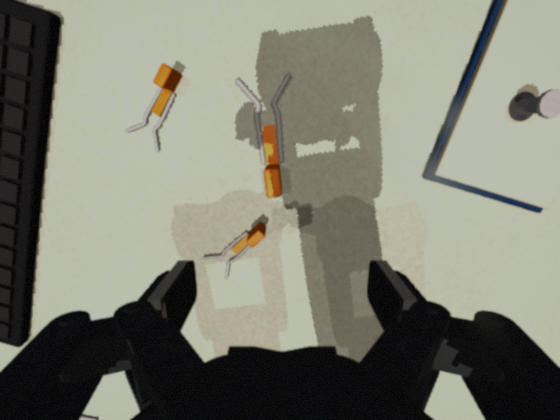

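Run:
```python
from h import *
im=cams.get_image('wrist'); h=cv2.cvtColor(im['pixels'],cv2.COLOR_BGR2HSV)
m=((h[...,0]<20)&(h[...,1]>150)&(h[...,2]>60)).astype(np.uint8)
n,l,s,c=cv2.connectedComponentsWithStats(m)
i=max([i for i in range(1,n) if abs(s[i,0]+s[i,2]/2-271)<12 and s[i,1]<200],key=lambda i:s[i,4])
print(s[i])
for r in range(s[i,1],s[i,1]+s[i,3],4):
    x=np.where(l[r]==i)[0]; print(r,x.min(),x.max(),im['pixels'][r,int(x.mean())])
x0,y0=s[i,0],s[i,1]
mid=lambda r:(lambda x:(x.min()+x.max())/2)(np.where(l[r]==i)[0])
b=s[i,1]+s[i,3]-1
for r,z in((y0,.009),(y0,.005),(b-1,.05),(b-12,.05)): print(r,z,onz(im,(mid(r),r),z).round(4))
tm=(onz(im,(237,80),.006)+onz(im,(290,73),.006))/2; print('mouth',tm, onz(im,(237,80),.006)-onz(im,(290,73),.006))
for P in [(.485,.274,.05),(.485,.274,.025)]: print(proj(im,P))
cv2.imwrite('pics/w2.png',cv2.resize(im['pixels'][60:210,200:350],None,fx=4,fy=4))
```

```text
[263 125  19  72 768]
125 267 274 [ 51  93 153]
129 263 275 [ 31  83 160]
133 263 275 [ 28  81 159]
137 263 275 [ 30  82 159]
141 264 276 [ 27  82 158]
145 273 276 [ 29  83 159]
149 272 277 [ 25  80 158]
153 273 277 [ 19  77 156]
157 269 277 [ 27  80 156]
161 267 278 [ 23  78 156]
165 268 278 [ 6 36 88]
169 266 279 [ 14  58 129]
173 265 279 [ 25  79 156]
177 265 280 [ 19  76 155]
181 266 280 [ 22  76 154]
185 266 281 [ 23  74 154]
189 267 281 [ 18  72 151]
193 267 281 [ 17  71 150]
125 0.009 [0.5427 0.2819 0.009 ]
125 0.005 [0.5427 0.2821 0.005 ]
195 0.05 [0.4762 0.2631 0.05  ]
184 0.05 [0.4872 0.266  0.05  ]
mouth [0.58932477 0.29954932 0.006     ] [-0.01879903  0.05331314  0.        ]
[264.79620851 184.36316771]
[266.08010753 180.20048236]
```

View pics/w2.png

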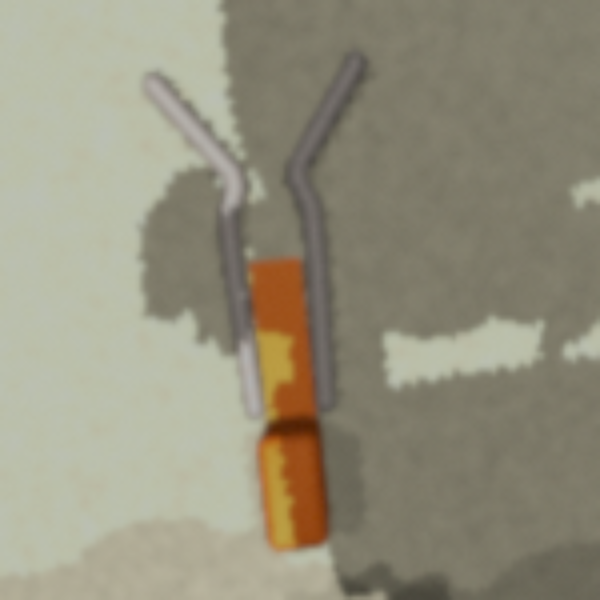

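The close view shows the paddle's top face at rows 169–197, columns 265–281. That gives grip ≈ (0.487, 0.266) and yaw ≈ 17°. The web end then lies 57.7 mm ahead and the eye matches the network, so I'll use these values in place of the first estimate.

```bash
python3 -c "
from h import *
mv((.487,.266,.03),17)"
```

```text
t 3.8 pos [0.4705 0.254  0.2122] F [ 0.2 -0.2  0.6] open 0.0852
shift cm [18.22  1.84 -0.82] turn [-4.47  0.02 -0.11]
```

>>> step_arm(moves=[[[4,1.84,-0.82],[-4.5,0,0],1],[[8,1.84,-0.82],[-4.5,0,0],1],[[11,1.84,-0.82],[-4.5,0,0],1],[[14,1.84,-0.82],[-4.5,0,0],1],[[16,1.84,-0.82],[-4.5,0,0],1],[[17.5,1.84,-0.82],[-4.5,0,0],1],[[18.2,1.84,-0.82],[-4.5,0,0],1],[[18.2,1.84,-0.82],[-4.5,0,0],1],[[18.2,1.84,-0.82],[-4.5,0,0],1],[[18.2,1.84,-0.82],[-4.5,0,0],0.6]])

```text
t: 4.63
tool_pos: [0.4882, 0.2665, 0.0318]
tool_rot: [0.99, 1.332, -0.984]
contact_force: [0.1, 0.4, 0.4]
opening: 0.0752
```

Run:
```python
from h import *
im=cams.get_image('wrist'); cv2.imwrite('pics/w3.png',im['pixels'])
mv((.487,.266,.03),17)
```

```text
t 4.68 pos [0.4883 0.2665 0.032 ] F [-0.5 -0.2 -0.1] open 0.0683
shift cm [ 0.2  -0.14  0.01] turn [ 0.03  0.01 -0.29]
```

View pics/w3.png

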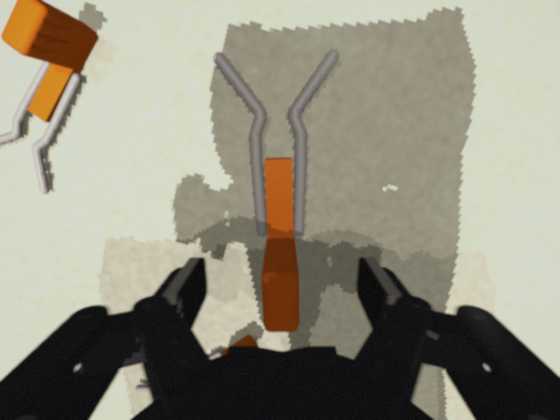

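The paddle (281,300) is centred between the fingers and lined up with the image axis. I'll close now.

>>> step_arm(moves=[[[0.1,0,0],[0,0,0],0],[[0.1,0,0],[0,0,0],0],[[0.1,0,0],[0,0,0],0],[[0.1,0,0],[0,0,0],0],[[0.1,0,0],[0,0,0],0],[[0.1,0,0],[0,0,0],0],[[0.1,0,0],[0,0,0],0],[[0.1,0,0],[0,0,0],0],[[0.1,0,0],[0,0,0],0],[[0.1,0,0],[0,0,0],0]], grip_force=70)

```text
t: 5.52
tool_pos: [0.4886, 0.2667, 0.0315]
tool_rot: [0.991, 1.332, -0.983]
contact_force: [-0.4, 0.3, 5.5]
opening: 0.0154
```

>>> step_arm(moves=[[[0,0,0],[0,0,0],0],[[-1,0,0],[0,0,0],0],[[-2,0,0],[0,0,0],0],[[-4,0,0],[0,0,0],0],[[-6,0,0],[0,0,0],0],[[-8,0,0],[0,0,0],0],[[-8,0,0],[0,0,0],0],[[-8,0,0],[0,0,0],0],[[-8,0,0],[0,0,0],0],[[-8,0,0],[0,0,0],0]])

```text
t: 6.35
tool_pos: [0.487, 0.2661, 0.1096]
tool_rot: [0.989, 1.333, -0.986]
contact_force: [0.2, -0.8, -2.0]
opening: 0.0158
```

Run:
```python
from h import *
im=cams.get_image('wrist'); cv2.imwrite('pics/w4.png',im['pixels'])
o=ctrl.get_obs();r=rotm(o['tool_rot'])
print('cam in tool',r.T@(im['position']-o['tool_pos']))
for k in('clip_grip','clip_eye'):
    for d in finder.tip_of('wrist',k): print(k,np.round(d['at']),round(d['conf'],2))
for n in('scene','top'):
    i2=cams.get_image(n); print(n,[(np.round(d['at'],1),onz(i2,d['at'],.035).round(4)) for d in finder.tip_of(n,'pin_mid')])
# expected eye
print('eye exp',proj(im,o['tool_pos']+r@[ .022,.067,0]))
mv((.487,.266,.11),17)
```

```text
cam in tool [-0.12662241  0.07183566  0.00068849]
clip_grip [279. 279.] 0.95
clip_eye [114. 124.] 0.57
scene [(array([281.9, 252.4]), array([0.6219, 0.0268, 0.035 ]))]
top [(array([284.6, 181.9]), array([0.625 , 0.0304, 0.035 ]))]
eye exp [280.3802116 139.1633006]
t 6.7 pos [0.488  0.2665 0.111 ] F [ 0.1 -0.3 -0.9] open 0.0153
shift cm [ 0.1  -0.11  0.01] turn [ 0.03  0.01 -0.28]
```

View pics/w4.png

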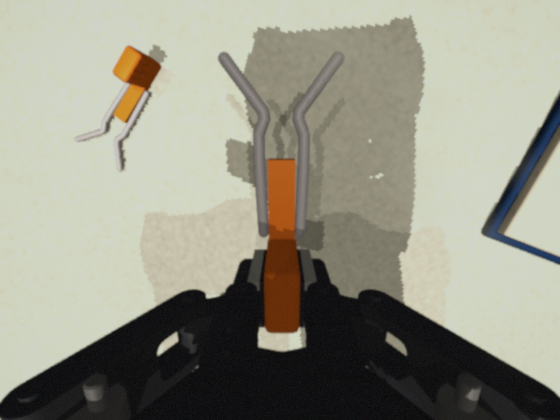

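The clip is gripped straight: legs symmetric about column 282, web end at row 160. I'll carry it to a stand-off in front of the pin.

```bash
python3 -c "
from h import *
mv((.461,.0145,.11),6)"
```

```text
t 6.7 pos [0.488  0.2665 0.111 ] F [ 0.1 -0.3 -0.9] open 0.0153
shift cm [ 0.06 -9.96 23.3 ] turn [ 1.103e+01 -1.000e-02 -2.900e-01]
```

>>> step_arm(moves=[[[0,-2,3],[2,0,0],0],[[0,-4,7],[4,0,0],0],[[0,-5.5,11],[6,0,0],0],[[0,-7,15],[8,0,0],0],[[0,-8.5,19],[10,0,0],0],[[0,-9.5,22],[11,0,0],0],[[0,-10,23.3],[11,0,0],0],[[0,-10,23.3],[11,0,0],0],[[0,-10,23.3],[11,0,0],0],[[0,-10,23.3],[11,0,0],0]])

```text
t: 7.53
tool_pos: [0.4607, 0.015, 0.1106]
tool_rot: [1.134, 1.255, -1.127]
contact_force: [-0.2, 0.4, -0.6]
opening: 0.0151
```

Run:
```python
from h import *
im=cams.get_image('wrist'); cv2.imwrite('pics/w5.png',im['pixels'])
for d in finder.tip_of('wrist','pin_mid'): print(np.round(d['at'],1),round(d['conf'],2),onz(im,d['at'],.035).round(4))
mv((.461,.0145,.11),6)
```

```text
t 7.63 pos [0.4606 0.0155 0.1105] F [ 0.  -0.1 -1.4] open 0.0153
shift cm [0.05 0.03 0.1 ] turn [ 0.13 -0.06 -0.27]
```

View pics/w5.png

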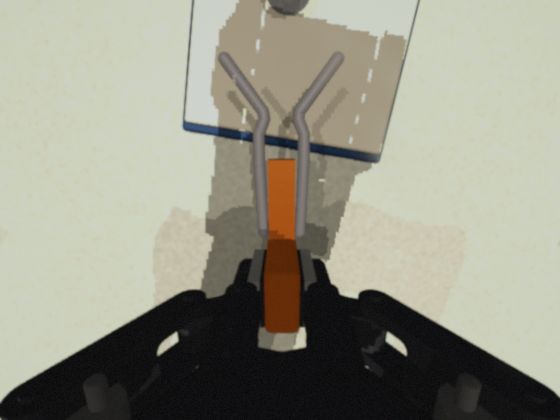

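The pin head is cut off at the top edge, about (288,3), lower rim at row 13. The plate's front edge runs (184,128)–(378,160).

Run:
```python
from h import *
im=cams.get_image('wrist')
a=onz(im,(184,126),.02);b=onz(im,(379,157),.02);print('plate corners',a.round(4),b.round(4))
u=(a-b)/np.linalg.norm(a-b); fx=np.array([u[1],-u[0],0]); print('len',np.linalg.norm(a-b),'yaw',np.degrees(np.arctan2(fx[1],fx[0])))
print('pin from corners',(b+u*.085+fx*.092).round(4),(a-u*.06+fx*.092).round(4))
print('head near rim',onz(im,(289,13),.055).round(4),'L',onz(im,(269,3),.055).round(4),'R',onz(im,(308,3),.055).round(4))
im2=cams.get_image('top'); g=im2['pixels'][150:215,255:320]; cv2.imwrite('pics/t2.png',cv2.resize(g,None,fx=8,fy=8,interpolation=cv2.INTER_CUBIC))
```

```text
plate corners [0.5273 0.0932 0.02  ] [ 0.5206 -0.0508  0.02  ]
len 0.14419889017881835 yaw -2.6487691961057904
pin from corners [0.6165 0.0298 0.02  ] [0.6164 0.029  0.02  ]
head near rim [0.5944 0.0255 0.055 ] L [0.598  0.0369 0.055 ] R [0.6003 0.0157 0.055 ]
```

View pics/t2.png

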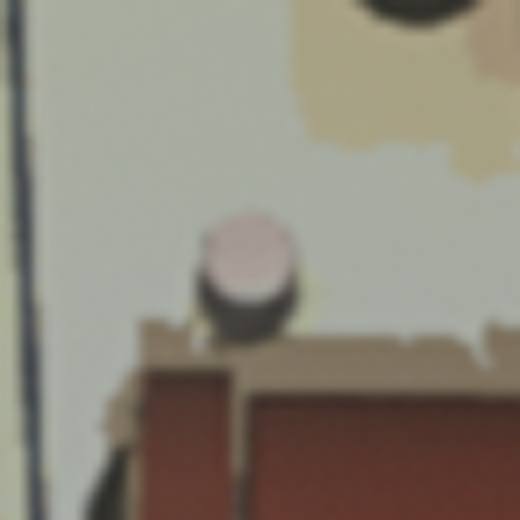

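Run:
```python
from h import *
im=cams.get_image('top'); print('head top',onz(im,(285.8,181.8),.057).round(4))
im=cams.get_image('wrist'); print('z.02',onz(im,(289,13),.02).round(4))
for P in [(.617,.029,.035),(.617-.013,.029,.05),(.617-.008,.029,.02)]: print(proj(im,P).round(1))
mv((.617-.15*np.cos(np.radians(6)),.029-.15*np.sin(np.radians(6)),.0535),6)
```

```text
head top [0.6187 0.0289 0.057 ]
z.02 [0.6064 0.0259 0.02  ]
[286.5 -17.1]
[284.3  -3.6]
[284.8   8. ]
t 7.83 pos [0.4606 0.0152 0.1105] F [-0.3  0.5 -1. ] open 0.0152
shift cm [5.7  0.67 0.27] turn [ 0.12 -0.05 -0.27]
```

>>> step_arm(moves=[[[0,2,0],[0,0,0],0],[[0,3.5,0],[0,0,0],0],[[0,4.5,0],[0,0,0],0],[[0,4.5,0],[0,0,0],0],[[0,4.5,0],[0,0,0],0],[[0,4.5,0],[0,0,0],0],[[0,4.5,0],[0,0,0],0],[[0,4.5,0],[0,0,0],0],[[0,4.5,0],[0,0,0],0],[[0,4.5,0],[0,0,0],0]])

```text
t: 8.67
tool_pos: [0.5051, 0.02, 0.1107]
tool_rot: [1.133, 1.255, -1.126]
contact_force: [-0.4, 0.2, -0.0]
opening: 0.0152
```

Run:
```python
from h import *
im=cams.get_image('wrist'); cv2.imwrite('pics/w6.png',cv2.resize(im['pixels'][0:200,180:400],None,fx=3,fy=3))
for d in finder.tip_of('wrist','pin_mid'): print(np.round(d['at'],1),round(d['conf'],2),onz(im,d['at'],.035).round(4))
for P in [(.616,.028,.057),(.616,.028,.05),(.616,.028,.02)]: print(proj(im,P).round(1))
mv((.616-.15*np.cos(np.radians(6)),.028-.15*np.sin(np.radians(6)),.0535),6)
```

```text
[287.9  57.7]
[287.7  60.6]
[286.8  70.7]
t 8.77 pos [0.5052 0.0199 0.1108] F [-0.1 -0.1 -1.9] open 0.0152
shift cm [ 5.71 -3.93  0.35] turn [ 0.11 -0.05 -0.28]
```

View pics/w6.png

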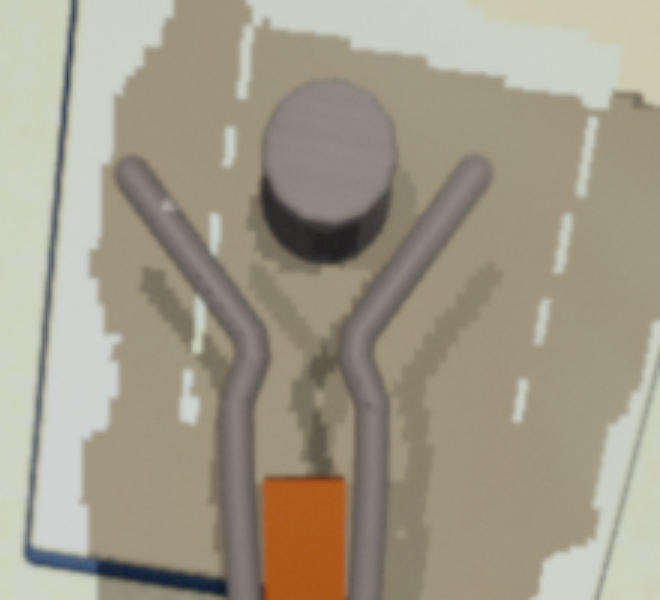

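Head top centre is at crop (329,150), which is full-frame (289.7,50). Between the legs it sits about 20 px right of the mouth's midline in the crop.

Run:
```python
from h import *
im=cams.get_image('wrist'); p=onz(im,(289.4,49.8),.057); print(p.round(4))
# clip axis at leg plane: mouth mid / web end, z of legs = TCP-.0315+.006
o=ctrl.get_obs(); z=o['tool_pos'][2]-.0255
m=onz(im,(180+(130+478)/6,172/3),z); w=onz(im,(180+304/3,160),z+.003); b=onz(im,(180+(268+338)/6,345/3),z)
print('mouth',m.round(4),'bulge',b.round(4),'web',w.round(4),np.degrees(np.arctan2(*(m-w)[1::-1])), 'tool axis to web y', (rotm(o['tool_rot']).T@(w-o['tool_pos'])).round(4),(rotm(o['tool_rot']).T@(m-o['tool_pos'])).round(4))
```

```text
[0.6203 0.0276 0.057 ]
mouth [0.6097 0.031  0.0853] bulge [0.5836 0.0283 0.0853] web [0.5618 0.0258 0.0883] 6.1275478809309565 tool axis to web y [0.0228 0.0567 0.0002] [0.026  0.1049 0.0002]
```

```bash
python3 -c "
from h import *
c,s=np.cos(np.radians(6)),np.sin(np.radians(6))
mv((.6195-.145*c,.028-.145*s,.053),6)"
```

```text
t 8.82 pos [0.5053 0.0199 0.1108] F [-0.5 -0.4 -0.5] open 0.015
shift cm [ 5.76 -3.09  0.39] turn [ 0.11 -0.04 -0.28]
```

>>> step_arm(moves=[[[0,-1.5,0.4],[0,0,-0.3],0],[[0,-3.1,0.4],[0,0,-0.3],0],[[0,-3.1,0.4],[0,0,-0.3],0],[[1.5,-3.1,0.4],[0,0,-0.3],0],[[3,-3.1,0.4],[0,0,-0.3],0],[[4.5,-3.1,0.4],[0,0,-0.3],0],[[5.7,-3.1,0.4],[0,0,-0.3],0],[[5.7,-3.1,0.4],[0,0,-0.3],0],[[5.7,-3.1,0.4],[0,0,-0.3],0],[[5.7,-3.1,0.4],[0,0,-0.3],0]])

```text
t: 9.65
tool_pos: [0.4758, 0.0127, 0.0543]
tool_rot: [1.131, 1.258, -1.13]
contact_force: [-0.5, 0.4, -1.4]
opening: 0.0155
```

```bash
python3 -c "
from h import *
c,s=np.cos(np.radians(6)),np.sin(np.radians(6))
mv((.6195-.09*c,.028-.09*s,.0525),6);mv((.6195-.067*c,.028-.067*s,.0525),6)"
```

```text
t 9.65 pos [0.4758 0.0127 0.0543] F [-0.5  0.4 -1.4] open 0.0155
shift cm [ 0.18  5.46 -0.01] turn [ 0.11 -0.03 -0.01]
t 9.65 pos [0.4758 0.0127 0.0543] F [-0.5  0.4 -1.4] open 0.0155
shift cm [ 0.18  7.76 -0.  ] turn [ 0.11 -0.03 -0.01]
```

>>> step_arm(moves=[[[0.1,1,0],[0,0,0],0],[[0.1,2,0],[0,0,0],0],[[0.1,3,0],[0,0,0],0],[[0.1,4,0],[0,0,0],0],[[0.1,4.7,0],[0,0,0],0],[[0.1,5.2,0],[0,0,0],0],[[0.1,5.4,0],[0,0,0],0],[[0.1,5.4,0],[0,0,0],0],[[0.1,5.4,0],[0,0,0],0],[[0.1,5.4,0],[0,0,0],0]])

```text
t: 10.48
tool_pos: [0.529, 0.0185, 0.0531]
tool_rot: [1.131, 1.259, -1.13]
contact_force: [0.3, 0.9, -1.4]
opening: 0.0154
```

Run:
```python
from h import *
c,s=np.cos(np.radians(6)),np.sin(np.radians(6))
mv((.6195-.067*c,.028-.067*s,.0525),6)
im=cams.get_image('wrist'); cv2.imwrite('pics/w7.png',cv2.resize(im['pixels'][0:200,180:400],None,fx=3,fy=3))
```

```text
t 10.48 pos [0.529  0.0185 0.0531] F [ 0.3  0.9 -1.4] open 0.0154
shift cm [0.05 2.4  0.  ] turn [ 0.11 -0.04  0.03]
```

View pics/w7.png

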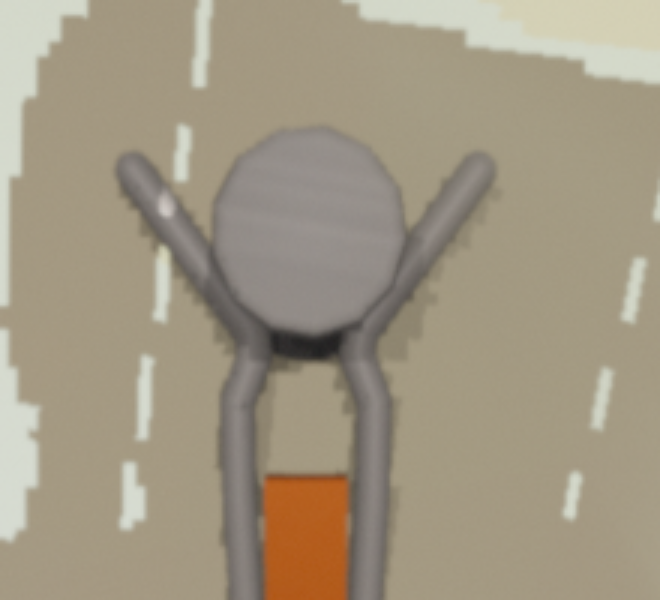

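The shank stands centred in the mouth at the bulges (head centre at crop (309,232), clip axis at 305), with the legs under the head. I'll push now.

>>> step_arm(moves=[[[0,0.4,0],[0,0,0],0],[[0,0.8,0],[0,0,0],0],[[0,1.2,0],[0,0,0],0],[[0,1.6,0],[0,0,0],0],[[0,1.9,0],[0,0,0],0],[[0,2.2,0],[0,0,0],0],[[0,2.3,0],[0,0,0],0],[[0,2.35,0],[0,0,0],0],[[0,2.35,0],[0,0,0],0],[[0,2.35,0],[0,0,0],0]], grip_force=90)

```text
t: 11.37
tool_pos: [0.5528, 0.0211, 0.0534]
tool_rot: [1.131, 1.258, -1.129]
contact_force: [-0.2, 0.6, -1.7]
opening: 0.015
```

Run:
```python
from h import *
c,s=np.cos(np.radians(6)),np.sin(np.radians(6))
mv((.6195-.067*c,.028-.067*s,.0525),6)
im=cams.get_image('wrist'); cv2.imwrite('pics/w8.png',cv2.resize(im['pixels'][0:340,180:400],None,fx=1.7,fy=1.7))
```

```text
t 11.37 pos [0.5528 0.0211 0.0534] F [-0.2  0.6 -1.7] open 0.015
shift cm [0.09 0.01 0.01] turn [ 0.12 -0.04 -0.04]
```

View pics/w8.png

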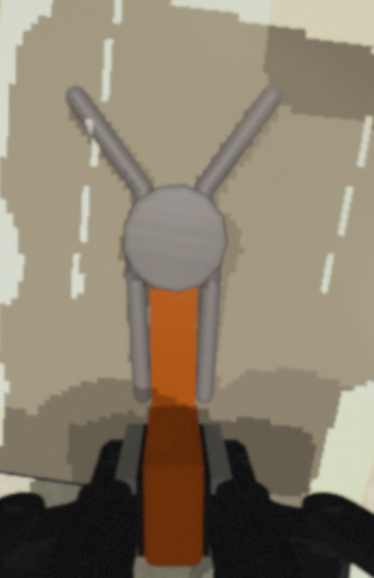

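The legs have closed ahead of the head (shank in the pocket, web end against it), and the force is back to about 0. I'll lower onto the plate, release and rise.

>>> step_arm(moves=[[[0.1,0,0],[0,0,0],0],[[0.2,0,0],[0,0,0],0],[[0.2,0,0],[0,0,0],0],[[0.2,0,0],[0,0,0],0.3],[[0.2,0,0],[0,0,0],0.6],[[0.2,0,0],[0,0,0],0.6],[[0.2,0,0],[0,0,0],0.6],[[0.2,0,0],[0,0,0],0.6],[[0.2,0,0],[0,0,0],0.6],[[0.2,0,0],[0,0,0],0.6]])

```text
t: 12.25
tool_pos: [0.5527, 0.021, 0.0514]
tool_rot: [1.131, 1.258, -1.13]
contact_force: [0.1, 0.2, 0.3]
opening: 0.0512
```

>>> step_arm(moves=[[[0,0,0],[0,0,0],0.7],[[-1,0,0],[0,0,0],0.7],[[-3,0,0],[0,0,0],0.7],[[-6,0,0],[0,0,0],0.7],[[-9,-1,0],[0,0,0],0.7],[[-12,-3,0],[0,0,0],0.7],[[-14,-5,0],[0,0,0],0.7],[[-14,-5,0],[0,0,0],0.7],[[-14,-5,0],[0,0,0],0.7],[[-14,-5,0],[0,0,0],0.7]])

```text
t: 13.08
tool_pos: [0.5028, 0.0156, 0.1912]
tool_rot: [1.131, 1.258, -1.13]
contact_force: [-0.3, -0.1, -0.7]
opening: 0.0604
```

Run:
```python
from h import *
o=ctrl.get_obs(); print(o['t'],o['tool_pos'],o['contact_force'],o['opening'])
im=cams.get_image('wrist'); cv2.imwrite('pics/w9.png',im['pixels'])
for n in('scene','top'):
    i2=cams.get_image(n)
    print(n,[(np.round(d['at'],1),onz(i2,d['at'],.025).round(4)) for d in finder.tip_of(n,'wide_grip')])
```

```text
13.0833 [0.5028408  0.01563634 0.1912018 ] [-0.33691028 -0.14767119 -0.68458449] 0.06036421624712555
scene [(array([153.6, 228.7]), array([ 0.4769, -0.2566,  0.025 ]))]
top [(array([415.7, 232.6]), array([ 0.48  , -0.2443,  0.025 ]))]
```

View pics/w9.png

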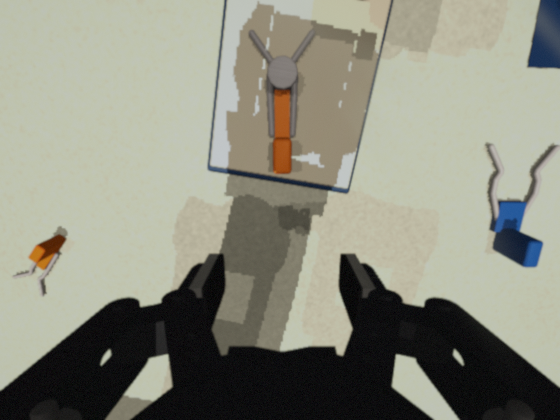

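Run:
```python
from h import *
im=cams.get_image('wrist'); a=onz(im,(283,155.5),.07);b=onz(im,(282.7,71),.057)
print(a,b,np.hypot(*(a-b)[:2]))
print(ctrl.finish_job())
```

```text
[0.55277743 0.01978528 0.07      ] [0.6195334 0.0272673 0.057    ] 0.06717394816387513
the job is handed in; nothing more can be done
None
```

I gripped the largest orange clip by its paddle, carried it to the front of the stand and pushed it along its own axis onto the pin. The legs snapped shut behind the shank. I then lowered the clip 2 mm onto the plate, let go, drew the arm clear and handed the job in at about 13 s.

**Fit on the pin:** the last wrist picture puts the paddle middle 67.2 mm from the pin axis; home is 67 mm. The legs are closed under the head.

**Lying flat:** the clip looks flat on the plate in that picture, but I didn't measure its tilt. I judged the height from the grip height, which was 0.0514 m at release (0.0315 m on the table plus the 20 mm plate).

**Robot clear:** the force readings after the push and at the end were around 2 N or less, which is noise. The gripper was about 14 cm up when I handed in.

**Blue clip:** the arm never came near it. The trained networks' readings of its position differ by 6 to 8 mm between start and end, about as much as they differ from each other.

**Disagreements:**
- **Paddle position:** the networks' first reading was about 8 mm and 4° off. I corrected it from the close wrist picture before gripping.
- **Pin position:** the estimates spread by about 4 mm, and I settled it with a wrist view from directly over the pin.

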